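Try the tube warmer's cover, free its catch if caught, and hold it open

ROBOT

A 6-joint arm with a two-finger parallel gripper is mounted at the origin on the work surface. World frame = base frame: x ahead of the robot, y to its left, z up, the work surface at z = 0. Lengths are in m, angles in rad, forces in N, time in s.
With the tool pointing down it reaches from about 0.35 to 0.925 m from the base axis. Payload 6.4 kg.
Tool frame: the origin (TCP) lies where the fingers leave the gripper's body, on its centre line; the fingertips stand 73 mm ahead of it and the grasp point (between the pads) lies 54 mm ahead of it (grip_depth is the z of the grasp point in the tool frame, in m); z points along the fingers, y is the line along which they close (so a half turn about z gives the same grasp; the last joint's range is limited). The gripper opens to 85 mm and grips with 20 to 120 N. Pads are 22 mm wide; open, the fingers measure 114 mm over their backs; the gripper's body (76 mm by 85 mm) begins 54 mm behind the grasp point. The pads swing forward as they close: fully open they stand 13 mm farther back than shut.
Start: joints at [-0.174, 0.245, 1.558, -0, 1.339, -0.174], TCP at [0.65, 0, 0.304] pointing down, gripper open.
Joint ranges: [-3.13, 3.13], [-1.02, 2.26], [0.13, 2.54], [-0.95, 4.09], [0.21, 2.88], [-2.74, 2.74]. Speed limits (rad/s): [2.57, 2.57, 3.14, 3.14, 3.14, 3.14].

INTERFACE

Orientations are given as [roll, pitch, yaw] about the fixed x, y, z axes, in that order (R = Rz(yaw) Ry(pitch) Rx(roll)).
In Python, from workcell import get_obs, grab_frame, get_calibration, finish_job, grip_depth gives the robot as it stands. The module is installed in compiled form; this text tells all that it offers.
- The arm moves only by the tool apply_moves, never from a script. Its argument "series" is a list of rows, each a list of 7 numbers: the shift along the tool's x, y, z in units of 25 mm (1.0 is 25 mm), then the turn, a rotation vector about the tool's x, y, z in units of 5 degrees (1.0 is 5 degrees), then the opening, from 0 (shut) to 1 (fully open). In form: [[tx, ty, tz, wx, wy, wz, jaw], ...]. A call has 1 to 20 rows; each row shifts and turns the commanded pose from where the row before left it, along the tool's axes as they then stand; what a row does not reach is not made up. A row lasts 1/8 s, in which the tool goes at most 62.5 mm and 10.7 degrees, less where a joint would pass 70% of its speed; a pose out of reach is approached as far as the arm can. A call is refused whole if a number of a shift passes 1 or a number of a turn 1, either way. A call with a gripper value outside its range is refused whole. The fingers move at their own pace and stop on an object; "squeeze" is the grip in N (left out, the last holds). Time passes only in rows, so rows that do not move let the fingers close. It gives the time, the measured TCP pose, the force, the opening and the grip force at its end, in the units of the state.
- get_obs(): the state, without advancing time (a new reading comes with each control period).
- grab_frame(name): name is "scene" or "side" or "wrist"; returns the picture (384x512x3 uint8, red, green, blue); there is no depth.
- get_calibration(name): a dict with "vfov" (degrees; the focal length in pixels is half the picture's height over the tangent of half this angle, whatever the lens; pixels are square), "cx", "cy" (the principal point, pixels), "rvec" (rotation vector, rad) and "tvec" (3), from world to camera coordinates, as OpenCV has them. Camera axes: x right, y down, z forward; pixel columns grow to the right and rows downward; lengths in m; the calibration is good to about 2 mm. A picture is of the moment at which its call begins: read the wrist's pose just before it. get_calibration takes no time and is no camera call; for the wrist camera it gives the pose at the moment of the call.
- finish_job(): hands the job in; it is judged then, once.
The state is a dict: "clock": time; "joint_pos": joint angles; "joint_vel": joint speeds; "effort": joint torques, N m; "tcp_pos": TCP position; "tcp_rot": TCP orientation; "wrist_force": force on the tool from outside, world axes, zero at the start; "wrist_torque": the same for the moment, N m; "width": finger opening in m; "grip_force": force on a finger pad.
Only numpy, scipy, OpenCV 4.12 (cv2) and the standard library are available. Lean on these libraries where they do the work, as an engineer would, in place of code of your own. Each camera call takes 0.05 s, during which the arm holds its last target. There are 200 camera calls.

TASK

Hold the cover of the tube warmer open for a colleague. First, before moving the slide catch, try to lift the cover (there is a tab at its front) to feel whether it is caught; if it is, slide the catch on the deck beside it outwards, away from the cover, to free it. Raise the cover to about 60 degrees and finish while still gripping it there (it falls shut if let go), without disturbing the things around it.

Things in the scene. Friction and masses are not known exactly. Their poses are not given: they have to be found in the camera images.
- warmer: fixed white bench-top tube warmer, 190 (x) x 250 (y) x 90 mm high, somewhere ahead of the robot, turned up to 0.35 rad. Origin under its centre; its x points to its rear, its front faces -x, its y to its left. Its top is a hinged grey cover (on the right, spanning y -124 to +39 mm, 18 mm thick) and, left of the cover, a flat deck at 90 mm height that carries the slide catch
- cover (a joint): opening angle of the cover, rad: 0 shut, 1.35 at its stop. Hinged along the warmer's rear; the front rises and swings back. The cover weighs about 0.3 kg and falls shut from any angle. If caught, it lifts about 0.04 rad (about 7 mm at the tab) and then stops firmly; if not caught it just comes up. Whether it is caught cannot be seen
- cover_hinge (a point): point on the cover's hinge line, midway along it, 91 mm above the table: (85, -42.5, 91) mm in the warmer's frame. Hinge line along the warmer's y; the point turns with the cover
- tab (a point): grey pull tab at the middle of the cover's front edge, standing out before the warmer: 44 mm long (x), 18 wide (y), 14 thick; this point at its centre, 185 mm before the hinge line and 8 mm above it when shut, 99 mm above the table. Turns with the cover. Nothing lies below it. Pinched across its width from above, it pivots between the pads as the cover swings
- catch_grip (a point): grip point of the slide catch: a grey upright grip, 14 mm (x) x 20 mm (y) x 30 mm high, top 31 mm above the deck, this point 22 mm above the deck (112 mm above the table), at (-30, 80) mm in the warmer's frame when the catch is in. The deck around it is flat; the cover's edge is 31 mm from the grip's side
- catch (a joint): position of the slide catch, m: 0 in (toward the cover), 0.022 fully out. It slides along the warmer's +y (away from the cover), takes about 2.5 N, and stays where it is left. Fully out, the cover is surely free
- reagent_bottle: loose white round bottle, 54 mm across, 110 mm tall, left of or behind-left of the warmer; origin under its centre
- marker_pen: loose black pen, 135 x 13 x 13 mm, lying flat front-left of the warmer; origin under its centre, x along it
- slide_box: loose flat box, 52 x 87 x 32 mm, at the warmer's front right; origin under its centre
- beaker: loose clear beaker, 68 mm across, 85 mm tall, on the left of the table; origin under its centre
- mouse: loose black round computer mouse, 62 mm across, 34 mm tall; origin under its centre
- tip_box: loose grey box with a clear top, 120 x 85 x 65 mm, on the far left; origin under its centre
- tube_rack: fixed white tube rack, 100 x 200 mm, 67 mm tall with tubes, on the right of the table; origin under its centre

How it is judged:
By the outcome, as a careful person would: the job done as asked, in the order asked, and still so for the second after the job is handed in, while the arm keeps its last pose, push and grip.
It also fails if it takes over 53 s, if anything falls off the work surface, if the arm or the gripper's body presses on something with over 40 N, if the wrist force passes 120 N, or if a joint passes its speed limit or range.

## Working session

There is one attempt and no reset: what is moved stays moved. The work goes in short steps, Python scripts to look and compute and a tool call to move; the robot and the scene stay as the last step left them, time stands still between calls to the robot, and variables do not carry over. Pictures are saved under pics/ and viewed, at most 10 in all, crops included, and the job is handed in when it is done.

Besides the shell and the picture viewer there is one more tool, called after "Emit:" by a JSON object that holds its "api" and its "payload", one argument or row to a line. apply_moves: Moves the arm, as the interface text tells. Its arguments: {"type":"object","properties":{"series":{"type":"array"},"squeeze":{"type":"number"}},"required":["series"]}

```bash
mkdir -p pics; python3 - <<'E'
from workcell import *
import cv2,pickle
d={}
for n in ["scene","side","wrist"]:
    c=get_calibration(n);im=grab_frame(n);d[n]=(c,im)
    cv2.imwrite(f"pics/{n}0.png",cv2.resize(im[:,:,::-1],None,fx=1.5,fy=1.5,interpolation=cv2.INTER_CUBIC))
    print(n,c)
pickle.dump(d,open("d0.pkl","wb"))
print(get_obs(),grip_depth)
E
```

```text
scene {'vfov': 55.435879384582364, 'cx': 253.10946881725448, 'cy': 194.13825655780187, 'rvec': array([ 0.95678099,  2.34360685, -1.18696273]), 'tvec': array([ 0.3227755 , -0.14932715,  1.56342403])}
side {'vfov': 50.57705055309111, 'cx': 245.43350376306947, 'cy': 196.9991257018287, 'rvec': array([ 1.01914114, -2.35271367,  1.15745592]), 'tvec': array([0.38271968, 0.28972416, 0.99120922])}
wrist {'vfov': 62.72635338632775, 'cx': 256.87163807858775, 'cy': 190.0166751798795, 'rvec': array([-2.84118093e+00, -3.90432197e-04,  3.98197628e-03]), 'tvec': array([-0.64941352, -0.03879256,  0.37968294])}
{'clock': 0.15, 'joint_pos': array([-1.74058852e-01,  2.45668694e-01,  1.55873243e+00,  2.70554909e-05,
        1.33870676e+00, -1.74092353e-01]), 'joint_vel': array([ 1.16117981e-03, -4.89907384e-05, -3.80608900e-03,  2.42513902e-03,
       -4.32567192e-04,  1.11111929e-03]), 'effort': array([ 3.57137314e-04, -4.29984105e+01, -3.26552796e+01, -1.40693478e-04,
        3.52074814e-03,  1.27692519e-05]), 'tcp_pos': array([6.49681237e-01, 9.35625412e-05, 3.03024603e-01]), 'tcp_rot': array([-3.14010489e+00, -2.88381240e-04,  1.57082337e+00]), 'wrist_force': array([ 0.21176278,  0.88335776, -0.76375854]), 'wrist_torque': array([0.02291326, 0.03259445, 0.02033688]), 'grip_force': 0.0, 'width': 0.08557290890387545} 0.0539
```

View pics/scene0.png

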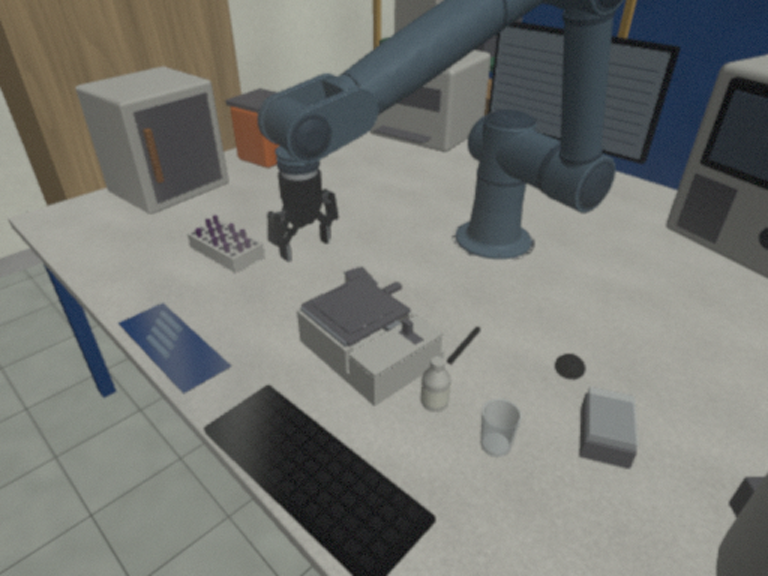

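View pics/side0.png

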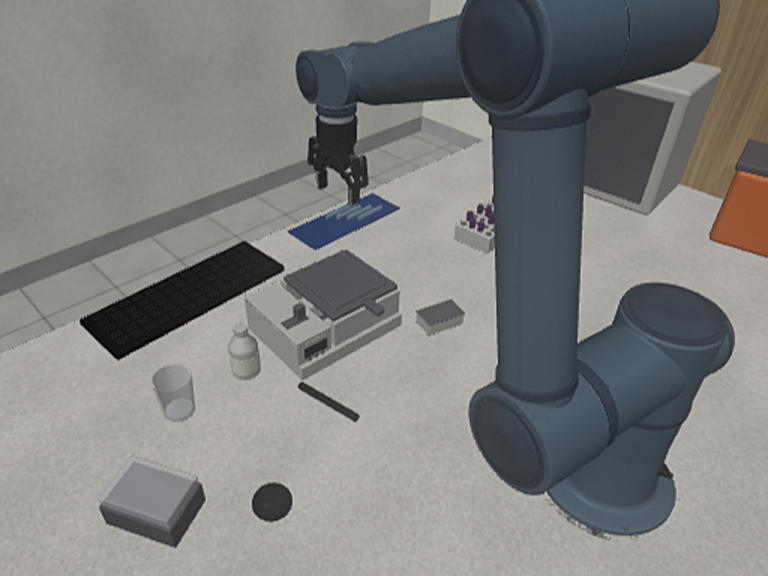

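View pics/wrist0.png

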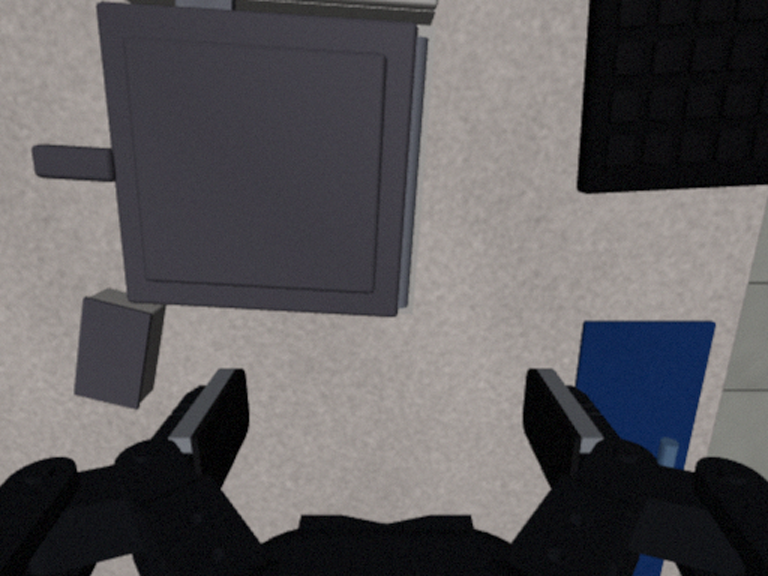

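Scene: warmer with cover at about (355,305) and catch grip near (408,330). Side: tab at about (373,308), catch grip at (299,313). Wrist: tab spans (35..115, 162), cover corners (100,5), (417,25), (397,315) and (130,300), in 1.5x pixels. Next, enlarged crops of the side and scene views.

```bash
python3 - <<'E'
import cv2,pickle,numpy as np
d=pickle.load(open("d0.pkl","rb"))
a=d["side"][1][155:255,155:275,::-1]; b=d["scene"][1][170:270,190:310,::-1]
cv2.imwrite("pics/crops.png",np.vstack([cv2.resize(a,None,fx=5,fy=5,interpolation=cv2.INTER_CUBIC)]))
cv2.imwrite("pics/cropb.png",cv2.resize(b,None,fx=5,fy=5,interpolation=cv2.INTER_CUBIC))
E
```

```text
(no output)
```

View pics/crops.png

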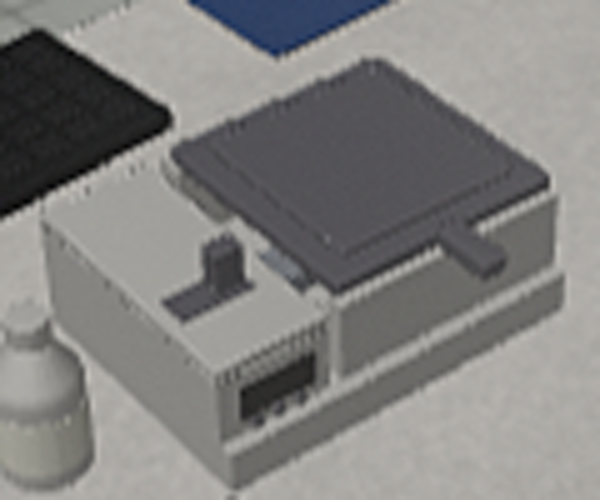

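View pics/cropb.png

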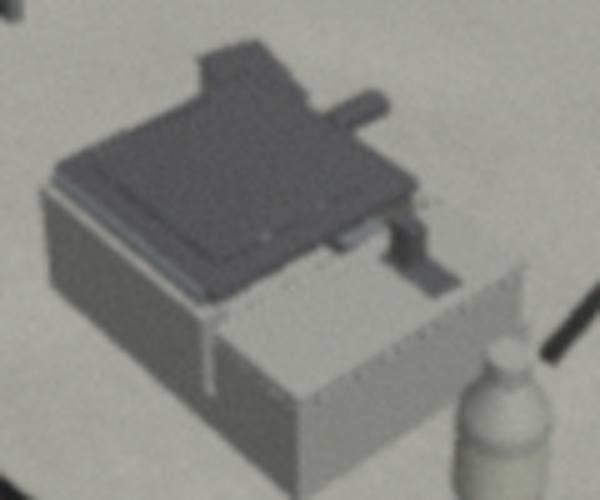

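Side crop (5x): tab tip at (496,254), catch grip top at (222,236), base about (225,292), deck corners (43,207) and (220,372). Scene crop: tab tip about (375,92), grip top about (405,213), deck corners (300,402) and (522,265). I'll fit the pose and triangulate.

```bash
cat > h.py <<'E'
import numpy as np,cv2
from scipy.optimize import least_squares
def K(c):
    f=192/np.tan(np.radians(c["vfov"]/2)); return np.array([[f,0,c["cx"]],[0,f,c["cy"]],[0,0,1]])
def proj(c,P): return cv2.projectPoints(np.array(P,float).reshape(-1,3),c["rvec"],c["tvec"],K(c),None)[0].reshape(-1,2)
def tri(obs):
    A=[]
    Ps=[(K(c)@np.c_[cv2.Rodrigues(c["rvec"])[0],c["tvec"]],uv) for c,uv in obs]
    r=least_squares(lambda X:np.concatenate([(P@np.r_[X,1])[:2]/(P@np.r_[X,1])[2]-uv for P,uv in Ps]),[.7,.1,.1])
    return r.x,np.abs(r.fun).max()
E
python3 - <<'E'
from h import *
import pickle
d=pickle.load(open("d0.pkl","rb"))
C={k:v[0] for k,v in d.items()}
w=lambda u,v:("wrist",np.array([u,v])/1.5)
s=lambda u,v:("side",np.array([u,v])/5+155)
t=lambda u,v:("scene",np.array([u,v])/5+[190,170])
obs={"tip":[w(34,161),s(496,254),t(375,92)],"FL":[s(335,288),t(415,187),w(100,4)],"RL":[s(175,152),t(210,300),w(417,25)],
"RR":[s(375,62),t(57,165),w(397,315)],"FR":[s(550,185),w(130,300)],"dRL":[s(43,207),t(300,402)],"dFL":[s(220,372),t(522,265)],
"gtop":[s(222,237),t(405,214)]}
for k,o in obs.items():
    X,e=tri([(C[n],uv) for n,uv in o]); print(k,X.round(4),round(e,2))
def model(p):
    x,y,a,xf,xr,zt,gy=p
    M={"tip":(-.122,-.0425,.106),"FL":(xf,.039,zt),"RL":(xr,.039,zt),"RR":(xr,-.124,zt),"FR":(xf,-.124,zt),"dRL":(.095,.125,.09),"dFL":(-.095,.125,.09),"gtop":(-.03,.08+gy,.121)}
    c,s_=np.cos(a),np.sin(a)
    return {k:np.array([x+c*v[0]-s_*v[1],y+s_*v[0]+c*v[1],v[2]]) for k,v in M.items()}
def res(p):
    M=model(p); return np.concatenate([proj(C[n],M[k])[0]-uv for k,o in obs.items() for n,uv in o])
r=least_squares(res,[.75,.1,0,-.09,.09,.108,0],loss="soft_l1")
print(r.x.round(4)); print(res(r.x).reshape(-1,2).round(1).tolist())
x,y,a=r.x[:3];R=np.array([[np.cos(a),-np.sin(a)],[np.sin(a),np.cos(a)]])
for n,q in dict(tab=(-.1,-.0425),hinge=(.085,-.0425),catch=(-.03,.08)).items(): print(n,(R@q+[x,y]).round(4))
E
```

```text
tip [0.4568 0.0633 0.1049] 0.66
FL [0.5022 0.1418 0.0963] 0.59
RL [0.6662 0.1317 0.0965] 0.93
RR [ 0.6566 -0.0288  0.0982] 1.19
FR [ 0.4902 -0.0209  0.0934] 0.74
dRL [0.6799 0.2175 0.0878] 0.66
dFL [0.5018 0.2262 0.084 ] 0.36
gtop [0.5539 0.1791 0.1231] 0.34
[ 0.5817  0.0983 -0.061  -0.0828  0.0825  0.0952 -0.0016]
[[-0.2, 0.3], [-0.6, -0.5], [0.5, -0.1], [0.3, 0.4], [0.9, -0.1], [-0.1, -0.3], [-1.1, 0.1], [0.3, 0.5], [0.1, -0.0], [0.9, -0.6], [-1.2, 1.3], [-0.5, 0.2], [0.4, -1.1], [0.5, -0.1], [-1.3, -0.6], [-1.7, -0.5], [0.6, 0.5], [2.1, -2.6], [-0.1, -0.3], [-0.6, 1.2]]
tab [0.4793 0.0619]
hinge [0.664  0.0507]
catch [0.5567 0.1799]
```

Fit is good: warmer at (0.582, 0.098), yaw -0.061. Tab is at (0.479, 0.062) and measures 0.105 at its top, against 0.106 in the text. Grip top measures 0.123 against 0.121. I'll pinch 10 mm out from the tab's centre to keep clear of the warmer's front.

Emit:
{"api": "apply_moves", "payload": {
  "series": [
    [0.3125, -0.9, 0, 0, 0, 0, 0.6],
    [0.3125, -0.9, 0, 0, 0, 0, 0.6],
    [0.3125, -0.9, 0, 0, 0, 0, 0.6],
    [0.3125, -0.9, 0, 0, 0, 0, 0.6],
    [0.3125, -0.9, 0, 0, 0, 0, 0.6],
    [0.3125, -0.9, 0, 0, 0, 0, 0.6],
    [0.3125, -0.9, 0, 0, 0, 0, 0.6],
    [0.3125, -0.9, 0, 0, 0, 0, 0.6]
  ],
  "squeeze": 50
}}

```text
clock: 1.15
tcp_pos: [0.4691, 0.0628, 0.3036]
tcp_rot: [-3.141, -0.0, 1.571]
wrist_force: [-0.3, -0.1, -0.3]
width: 0.0514
grip_force: 0.0
```

Emit:
{"api": "apply_moves", "payload": {
  "series": [
    [0, 0, 0, 0, 0, 1, 0.6],
    [0, 0, 0, 0, 0, 1, 0.6],
    [0, 0, 0, 0, 0, 1, 0.6],
    [0, 0, 0, 0, 0, 1, 0.6],
    [0, 0, 0, 0, 0, 1, 0.6],
    [0, 0, 0, 0, 0, 1, 0.6],
    [0, 0, 0, 0, 0, 1, 0.6],
    [0, 0, 0, 0, 0, 1, 0.6],
    [0, 0, 0, 0, 0, 1, 0.6],
    [0, 0, 0, 0, 0, 1, 0.6],
    [0, 0, 0, 0, 0, 1, 0.6],
    [0, 0, 0, 0, 0, 1, 0.6],
    [0, 0, 0, 0, 0, 1, 0.6],
    [0, 0, 0, 0, 0, 1, 0.6],
    [0, 0, 0, 0, 0, 1, 0.6],
    [0, 0, 0, 0, 0, 1, 0.6],
    [0, 0, 0, 0, 0, 1, 0.6],
    [0, 0, 0, 0, 0, 1, 0.6],
    [0, 0, 0, 0, 0, 0.7, 0.6],
    [0, 0, 0, 0, 0, 0, 0.6]
  ]
}}

```text
clock: 3.65
tcp_pos: [0.4698, 0.0625, 0.3036]
tcp_rot: [-3.142, 0.0, -0.06]
wrist_force: [-0.1, -0.1, 0.2]
width: 0.0511
grip_force: 0.0
```

```bash
cat > look.py <<'E'
import sys,cv2
from workcell import *
from h import *
n,o=sys.argv[1:3]
c=get_calibration(n);im=grab_frame(n)
cv2.imwrite(f"pics/{o}.png",cv2.resize(im[:,:,::-1],None,fx=1.5,fy=1.5,interpolation=cv2.INTER_CUBIC))
for p in [(.4573,.0633,.106),(.4793,.0619,.106),(.5567,.18,.121)]: print(proj(c,p)[0]*1.5)
E
python3 look.py wrist w1
```

```text
[384.53060075 294.24008156]
[384.62764245 258.26780848]
[142.84542144 131.12824472]
```

View pics/w1.png

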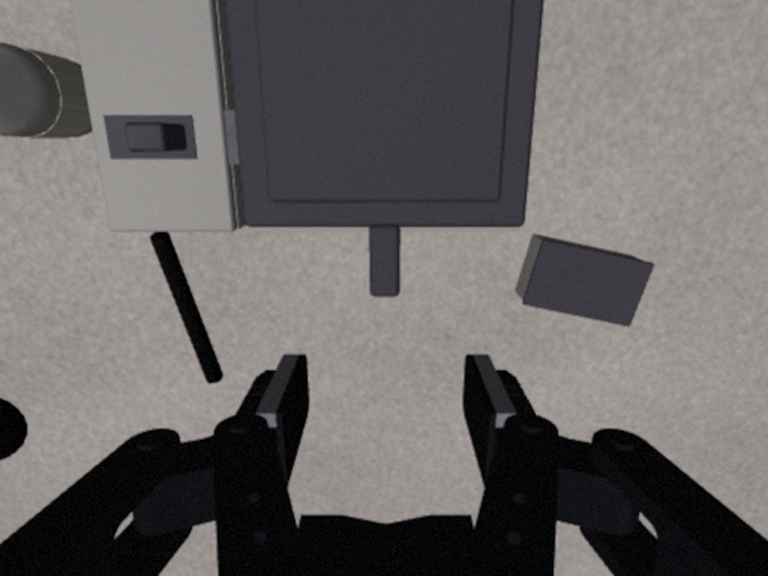

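The tab tip sits at (384,295), as predicted, and the catch grip's top is at (145,137), so its centre is about (0.554, 0.179). Descend and pinch.

Emit:
{"api": "apply_moves", "payload": {
  "series": [
    [0, 0, 0.8, 0, 0, 0, 0.6],
    [0, 0, 0.8, 0, 0, 0, 0.6],
    [0, 0, 0.8, 0, 0, 0, 0.6],
    [0, 0, 0.8, 0, 0, 0, 0.6],
    [0, 0, 0.8, 0, 0, 0, 0.6],
    [0, 0, 0.8, 0, 0, 0, 0.6],
    [0, 0, 0.6, 0, 0, 0, 0.6],
    [0, 0, 0.46, 0, 0, 0, 0.6],
    [0, 0, 0, 0, 0, 0, 0.6],
    [0, 0, 0, 0, 0, 0, 0.1],
    [0, 0, 0, 0, 0, 0, 0.1],
    [0, 0, 0, 0, 0, 0, 0.1],
    [0, 0, 0, 0, 0, 0, 0.1],
    [0, 0, 0, 0, 0, 0, 0.1],
    [0, 0, 0, 0, 0, 0, 0.1],
    [0, 0, 0, 0, 0, 0, 0.1]
  ]
}}

```text
clock: 5.7
tcp_pos: [0.4706, 0.0631, 0.1584]
tcp_rot: [-3.14, -0.002, -0.061]
wrist_force: [-0.7, 5.4, 4.0]
width: 0.0167
grip_force: 49.6
```

Emit:
{"api": "apply_moves", "payload": {
  "series": [
    [0, 0, -0.08, 0, 0, 0, 0.1],
    [0, 0, -0.08, 0, 0, 0, 0.1],
    [0, 0, 0, 0, 0, 0, 0.1]
  ]
}}

```text
clock: 6.08
tcp_pos: [0.4707, 0.0631, 0.1616]
tcp_rot: [-3.14, -0.003, -0.061]
wrist_force: [5.6, 5.6, -4.5]
width: 0.0167
grip_force: 48.8
```

Emit:
{"api": "apply_moves", "payload": {
  "series": [
    [0, 0, -0.08, 0, 0, 0, 0.1],
    [0, 0, 0, 0, 0, 0, 0.1]
  ]
}}

```text
clock: 6.32
tcp_pos: [0.4708, 0.0631, 0.1636]
tcp_rot: [-3.14, -0.003, -0.061]
wrist_force: [6.3, 5.6, -4.9]
width: 0.0169
grip_force: 48.8
```

Emit:
{"api": "apply_moves", "payload": {
  "series": [
    [0, 0, -0.08, 0, 0, 0, 0.1],
    [0, 0, 0, 0, 0, 0, 0.1]
  ]
}}

```text
clock: 6.58
tcp_pos: [0.4708, 0.063, 0.1653]
tcp_rot: [-3.14, -0.004, -0.061]
wrist_force: [8.1, 4.7, -7.0]
width: 0.0167
grip_force: 49.0
```

Emit:
{"api": "apply_moves", "payload": {
  "series": [
    [0, 0, -0.08, 0, 0, 0, 0.1],
    [0, 0, 0, 0, 0, 0, 0.1]
  ]
}}

```text
clock: 6.82
tcp_pos: [0.4708, 0.063, 0.1665]
tcp_rot: [-3.14, -0.005, -0.062]
wrist_force: [12.8, 5.3, -14.4]
width: 0.0166
grip_force: 49.3
```

Emit:
{"api": "apply_moves", "payload": {
  "series": [
    [0, 0, -0.08, 0, 0, 0, 0.1],
    [0, 0, 0, 0, 0, 0, 0.1]
  ]
}}

```text
clock: 7.08
tcp_pos: [0.4708, 0.063, 0.1677]
tcp_rot: [-3.14, -0.005, -0.062]
wrist_force: [15.7, 5.2, -21.5]
width: 0.017
grip_force: 49.4
```

Caught: it stops firmly after about 8 mm and the force rises to 21 N. I'll set it down, release and go to the catch.

Emit:
{"api": "apply_moves", "payload": {
  "series": [
    [0, 0, 0.16, 0, 0, 0, 0.1],
    [0, 0, 0.16, 0, 0, 0, 0.1],
    [0, 0, 0.16, 0, 0, 0, 0.1],
    [0, 0, 0, 0, 0, 0, 0.1],
    [0, 0, 0, 0, 0, 0, 0.4],
    [0, 0, 0, 0, 0, 0, 0.4],
    [0, 0, 0, 0, 0, 0, 0.4],
    [0, 0, 0, 0, 0, 0, 0.4],
    [0, 0, -0.8, 0, 0, 0, 0.4],
    [0, 0, -0.8, 0, 0, 0, 0.4],
    [0, 0, -0.8, 0, 0, 0, 0.4],
    [0, 0, -0.8, 0, 0, 0, 0.4],
    [0, 0, -0.8, 0, 0, 0, 0.4],
    [0, 0, 0, 0, 0, 0, 0.4]
  ]
}}

```text
clock: 8.82
tcp_pos: [0.4709, 0.0623, 0.2589]
tcp_rot: [3.141, -0.004, -0.061]
wrist_force: [0.2, 0.3, -1.0]
width: 0.0343
grip_force: 0.0
```

Emit:
{"api": "apply_moves", "payload": {
  "series": [
    [0.5, -0.8, 0, 0, 0, 0, 0.4],
    [0.5, -0.8, 0, 0, 0, 0, 0.4],
    [0.5, -0.8, 0, 0, 0, 0, 0.4],
    [0.5, -0.8, 0, 0, 0, 0, 0.4],
    [0.5, -0.8, 0, 0, 0, 0, 0.4],
    [0.5, -0.8, 0, 0, 0, 0, 0.4],
    [0.07, 0, 0, 0, 0, 0, 0.4],
    [0, 0, 0, 0, 0, 0, 0.4],
    [0, 0, 0, 0, 0, 0, 0.4]
  ]
}}

```text
clock: 9.95
tcp_pos: [0.5535, 0.177, 0.257]
tcp_rot: [3.141, 0.001, -0.062]
wrist_force: [-0.4, 1.0, 0.5]
width: 0.034
grip_force: 0.0
```

```bash
python3 look.py wrist w2; python3 -c "
from workcell import *
from h import *
o=get_obs();print(o['tcp_pos'],o['tcp_rot'],o['width']);c=get_calibration('wrist')
for p in [(.5539,.179,.121),(.5539,.179,.09)]: print(proj(c,p)[0]*1.5)"
```

```text
[601.78045577 452.84042486]
[607.44930668 417.88640352]
[377.36835282 304.28422444]
[0.55359436 0.17700407 0.25719833] [ 3.14142840e+00  3.64631757e-04 -6.18062501e-02] 0.03438180496172713
[380.06824855 309.96951972]
[380.63252301 289.50356037]
```

View pics/w2.png

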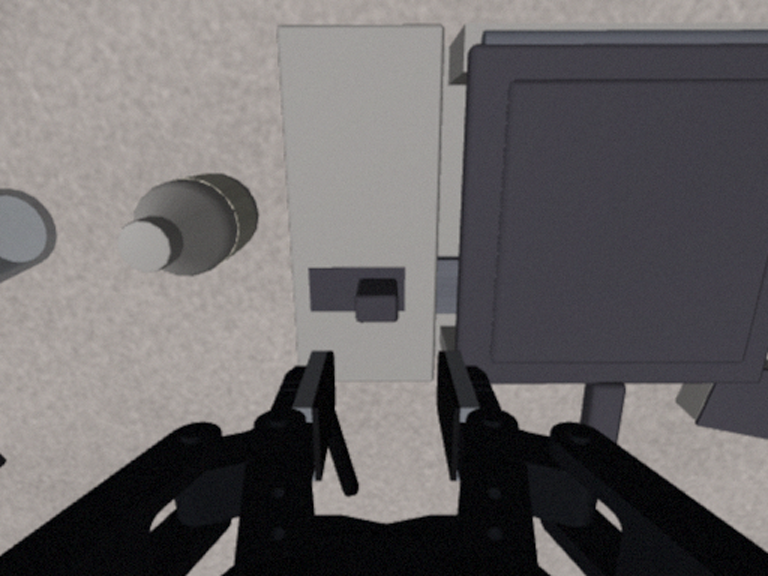

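Grip top is centred at (377,306), so the grip is at about (0.556, 0.180). Small correction, then descend and pinch.

Emit:
{"api": "apply_moves", "payload": {
  "series": [
    [0.09, -0.125, 0.5, 0, 0, 0, 0.4],
    [0, 0, 0.8, 0, 0, 0, 0.4],
    [0, 0, 0.8, 0, 0, 0, 0.4],
    [0, 0, 0.8, 0, 0, 0, 0.4],
    [0, 0, 0.53, 0, 0, 0, 0.4],
    [0, 0, 0, 0, 0, 0, 0.4],
    [0, 0, 0, 0, 0, 0, 0.1],
    [0, 0, 0, 0, 0, 0, 0.1],
    [0, 0, 0, 0, 0, 0, 0.1],
    [0, 0, 0, 0, 0, 0, 0.1]
  ],
  "squeeze": 40
}}

```text
clock: 11.25
tcp_pos: [0.5567, 0.1808, 0.1723]
tcp_rot: [-3.141, -0.001, -0.061]
wrist_force: [1.0, 2.9, 0.3]
width: 0.0189
grip_force: 41.9
```

Gripped. Now pull outwards 22 mm.

Emit:
{"api": "apply_moves", "payload": {
  "series": [
    [0, -0.16, 0, 0, 0, 0, 0.1],
    [0, -0.16, 0, 0, 0, 0, 0.1],
    [0, -0.16, 0, 0, 0, 0, 0.1],
    [0, -0.16, 0, 0, 0, 0, 0.1],
    [0, -0.16, 0, 0, 0, 0, 0.1],
    [0, 0, 0, 0, 0, 0, 0.1]
  ]
}}

```text
clock: 12.0
tcp_pos: [0.558, 0.2012, 0.1722]
tcp_rot: [-3.141, -0.001, -0.061]
wrist_force: [0.5, -0.7, 4.7]
width: 0.0191
grip_force: 42.6
```

Emit:
{"api": "apply_moves", "payload": {
  "series": [
    [0, -0.08, 0, 0, 0, 0, 0.1],
    [0, -0.04, 0, 0, 0, 0, 0.1],
    [0, 0, 0, 0, 0, 0, 0.1]
  ]
}}

```text
clock: 12.38
tcp_pos: [0.5581, 0.203, 0.1722]
tcp_rot: [3.14, -0.0, -0.061]
wrist_force: [-1.8, -6.8, 6.0]
width: 0.019
grip_force: 42.8
```

Moved 22 mm and reached the end stop (side force grew to 7 N). Release and go back to the tab.

Emit:
{"api": "apply_moves", "payload": {
  "series": [
    [0, 0, 0, 0, 0, 0, 0.4],
    [0, 0, 0, 0, 0, 0, 0.4],
    [0, 0, 0, 0, 0, 0, 0.4],
    [0, 0, 0, 0, 0, 0, 0.4],
    [0, 0, -0.7, 0, 0, 0, 0.4],
    [0, 0, -0.8, 0, 0, 0, 0.4],
    [0, 0, -0.8, 0, 0, 0, 0.4],
    [0, 0, -0.8, 0, 0, 0, 0.4],
    [0, 0, -0.4, 0, 0, 0, 0.5],
    [-0.45, 0.83, 0, 0, 0, 0, 0.5],
    [-0.45, 0.83, 0, 0, 0, 0, 0.5],
    [-0.45, 0.83, 0, 0, 0, 0, 0.5],
    [-0.45, 0.83, 0, 0, 0, 0, 0.5],
    [-0.45, 0.83, 0, 0, 0, 0, 0.5],
    [-0.45, 0.83, 0, 0, 0, 0, 0.5],
    [-0.46, 0.84, 0, 0, 0, 0, 0.5],
    [0, 0, 0, 0, 0, 0, 0.5],
    [0, 0, 0, 0, 0, 0, 0.5]
  ]
}}

```text
clock: 14.62
tcp_pos: [0.4703, 0.0634, 0.2593]
tcp_rot: [-3.141, -0.0, -0.061]
wrist_force: [0.4, 0.1, -0.7]
width: 0.0427
grip_force: 0.0
```

```bash
python3 look.py wrist w3
```

```text
[386.41399217 322.85056841]
[386.54646167 281.1513717 ]
[ 93.49004267 131.15982831]
```

View pics/w3.png

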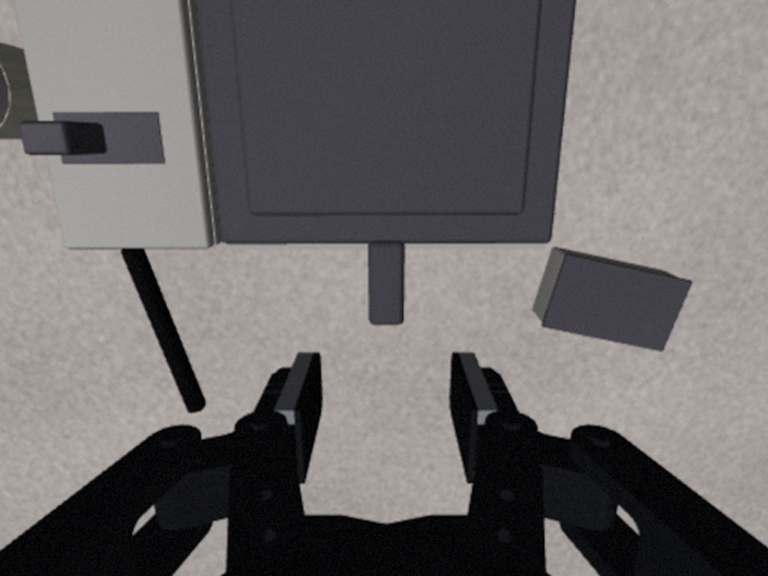

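The catch is fully out, its bolt withdrawn and its plate at (110,137). The tab is at (386,283), its tip (386,323) as predicted. I'll descend and grip while the lift arc is worked out.

Emit:
{"api": "apply_moves", "payload": {
  "series": [
    [0, 0, 0.8, 0, 0, 0, 0.5],
    [0, 0, 0.8, 0, 0, 0, 0.5],
    [0, 0, 0.8, 0, 0, 0, 0.5],
    [0, 0, 0.8, 0, 0, 0, 0.5],
    [0, 0, 0.5, 0, 0, 0, 0.5],
    [0, 0, 0.35, 0, 0, 0, 0.5],
    [0, 0, 0, 0, 0, 0, 0.5],
    [0, 0, 0, 0, 0, 0, 0.1],
    [0, 0, 0, 0, 0, 0, 0.1],
    [0, 0, 0, 0, 0, 0, 0.1],
    [0, 0, 0, 0, 0, 0, 0.1],
    [0, 0, 0, 0, 0, 0, 0.1],
    [0, 0, 0, 0, 0, 0, 0.1]
  ],
  "squeeze": 50
}}

```text
clock: 16.3
tcp_pos: [0.4706, 0.0632, 0.1588]
tcp_rot: [-3.141, -0.001, -0.061]
wrist_force: [-1.4, 1.3, 5.0]
width: 0.0169
grip_force: 51.2
```

```bash
python3 - <<'E'
import numpy as np
from workcell import get_obs
o=get_obs();print(o["tcp_pos"],o["width"],o["grip_force"])
p=o["tcp_pos"];a=-.061
rx=-np.hypot(.664-p[0],p[1]-.0507);rz=p[2]-.0545-.091;print(rx,rz)
def T(th):
    b=th/3;P=np.array([rx*np.cos(th)+rz*np.sin(th),-rx*np.sin(th)+rz*np.cos(th)])
    return P+.0545*np.array([np.sin(b),np.cos(b)]),b
N=24
for i in range(N):
    (p0,b0),(p1,b1)=T(np.radians(60*i/N)),T(np.radians(60*(i+1)/N));d=p1-p0
    print(i,np.round([d@[np.cos(b0),-np.sin(b0)]/.025,d@[-np.sin(b0),-np.cos(b0)]/.025,-np.degrees(b1-b0)/5],2))
print(T(0),T(np.pi/3))
E
```

```text
[0.47057733 0.06320001 0.15875268] 0.01691366468628843 51.18405282497406
-0.1938261557707872 0.013252679261842565
0 [ 0.06 -0.34 -0.17]
1 [ 0.07 -0.34 -0.17]
2 [ 0.08 -0.34 -0.17]
3 [ 0.09 -0.33 -0.17]
4 [ 0.1  -0.33 -0.17]
5 [ 0.11 -0.33 -0.17]
6 [ 0.12 -0.33 -0.17]
7 [ 0.13 -0.32 -0.17]
8 [ 0.14 -0.32 -0.17]
9 [ 0.15 -0.32 -0.17]
10 [ 0.16 -0.31 -0.17]
11 [ 0.17 -0.31 -0.17]
12 [ 0.18 -0.31 -0.17]
13 [ 0.18 -0.3  -0.17]
14 [ 0.19 -0.3  -0.17]
15 [ 0.2  -0.29 -0.17]
16 [ 0.21 -0.29 -0.17]
17 [ 0.22 -0.28 -0.17]
18 [ 0.23 -0.28 -0.17]
19 [ 0.23 -0.27 -0.17]
20 [ 0.24 -0.27 -0.17]
21 [ 0.25 -0.26 -0.17]
22 [ 0.26 -0.25 -0.17]
23 [ 0.27 -0.25 -0.17]
(array([-0.19382616,  0.06775268]), 0.0) (array([-0.06679582,  0.22569796]), 0.3490658503988659)
```

Emit:
{"api": "apply_moves", "payload": {
  "series": [
    [0.06, 0, -0.34, 0, -0.17, 0, 0.1],
    [0.07, 0, -0.34, 0, -0.17, 0, 0.1],
    [0.08, 0, -0.34, 0, -0.17, 0, 0.1],
    [0.09, 0, -0.33, 0, -0.17, 0, 0.1],
    [0, 0, 0, 0, 0, 0, 0.1]
  ]
}}

```text
clock: 16.92
tcp_pos: [0.4785, 0.0627, 0.1913]
tcp_rot: [-3.141, 0.059, -0.061]
wrist_force: [5.4, 2.0, -4.0]
width: 0.0167
grip_force: 49.5
```

It comes up freely (33 mm, 4 N). Continue.

Emit:
{"api": "apply_moves", "payload": {
  "series": [
    [0.1, 0, -0.33, 0, -0.17, 0, 0.1],
    [0.11, 0, -0.33, 0, -0.17, 0, 0.1],
    [0.12, 0, -0.33, 0, -0.17, 0, 0.1],
    [0.13, 0, -0.32, 0, -0.17, 0, 0.1],
    [0.14, 0, -0.32, 0, -0.17, 0, 0.1],
    [0.15, 0, -0.32, 0, -0.17, 0, 0.1],
    [0.16, 0, -0.31, 0, -0.17, 0, 0.1],
    [0.17, 0, -0.31, 0, -0.17, 0, 0.1],
    [0, 0, 0, 0, 0, 0, 0.1]
  ]
}}

```text
clock: 18.05
tcp_pos: [0.5123, 0.0607, 0.2527]
tcp_rot: [-3.141, 0.179, -0.061]
wrist_force: [-1.1, 2.3, -3.5]
width: 0.0169
grip_force: 49.2
```

Emit:
{"api": "apply_moves", "payload": {
  "series": [
    [0.18, 0, -0.31, 0, -0.17, 0, 0.1],
    [0.18, 0, -0.3, 0, -0.17, 0, 0.1],
    [0.19, 0, -0.3, 0, -0.17, 0, 0.1],
    [0.2, 0, -0.29, 0, -0.17, 0, 0.1],
    [0.21, 0, -0.29, 0, -0.17, 0, 0.1],
    [0.22, 0, -0.28, 0, -0.17, 0, 0.1],
    [0, 0, 0, 0, 0, 0, 0.1]
  ]
}}

```text
clock: 18.92
tcp_pos: [0.5511, 0.0583, 0.2896]
tcp_rot: [-3.141, 0.267, -0.061]
wrist_force: [0.3, 6.1, -3.9]
width: 0.0169
grip_force: 49.4
```

Emit:
{"api": "apply_moves", "payload": {
  "series": [
    [0.23, 0, -0.28, 0, -0.17, 0, 0.1],
    [0.23, 0, -0.27, 0, -0.17, 0, 0.1],
    [0.24, 0, -0.27, 0, -0.17, 0, 0.1],
    [0.25, 0, -0.26, 0, -0.17, 0, 0.1],
    [0.26, 0, -0.25, 0, -0.17, 0, 0.1],
    [0.27, 0, -0.25, 0, -0.17, 0, 0.1],
    [0, 0, 0, 0, 0, 0, 0.1],
    [0, 0, 0, 0, 0, 0, 0.1]
  ]
}}

```text
clock: 19.92
tcp_pos: [0.598, 0.0555, 0.3156]
tcp_rot: [-3.141, 0.356, -0.061]
wrist_force: [0.2, 6.4, -5.8]
width: 0.017
grip_force: 49.4
```

```bash
python3 look.py side s4; python3 - <<'E'
from workcell import get_obs
import numpy as np
o=get_obs();p=o["tcp_pos"];b=o["tcp_rot"][1];a=-.061
d=p[:2]-[.664,.0507];x=d@[np.cos(a),np.sin(a)]-.0545*np.sin(b);z=p[2]-.091-.0545*np.cos(b)
print(p,x,z,np.hypot(x,z),np.degrees(np.arctan2(z,-x)-np.arctan2(.0133,.1938)),o["wrist_force"],o["clock"])
E
```

```text
[380.43992072 308.04040399]
[372.84319587 302.30941932]
[298.16934819 303.48849744]
[0.5979392  0.05554128 0.31559638] -0.08521862678108548 0.1735101936295976 0.1933080485748961 59.91637022333716 [ 6.02547488e-03  6.12083869e+00 -6.59863954e+00] 19.975
```

View pics/s4.png

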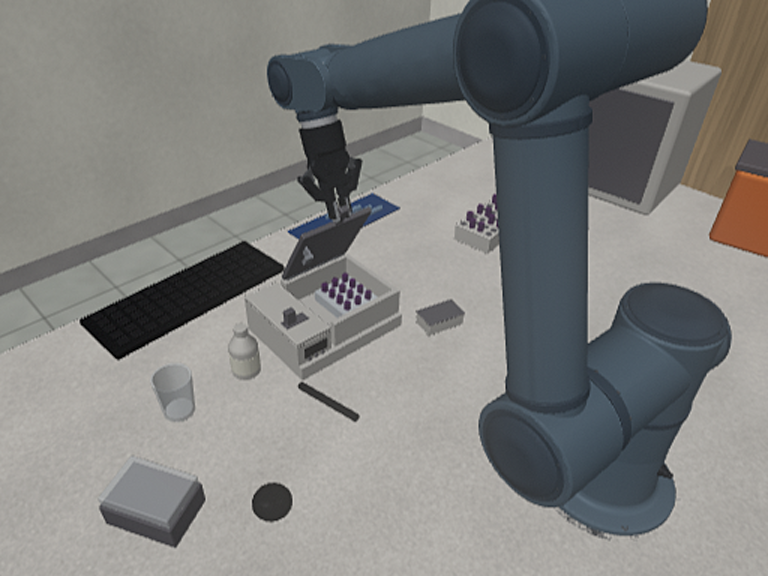

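The cover stands open at about 60° with its tab held near (342,210). The bottle, pen and slide box have not moved. Handing in.

```bash
python3 -c "
from workcell import *
print(finish_job())"
```

```text
the job is handed in; nothing more can be done
None
```

I tried the cover first and found it caught, slid the catch fully out, then raised the cover to about 60° (59.9° worked out from the arm's pose) and handed the job in at about 20 s with the tab still gripped; nearby items looked undisturbed.

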